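# Fit the kiln thermometer and start the annealing programme

## Robot

A 7-joint arm with a two-finger parallel gripper is mounted at the origin on the work surface. World frame = base frame: x ahead of the robot, y to its left, z up, the work surface at z = 0. Lengths are in m, angles in rad, forces in N, time in s.
With the tool pointing down it reaches from about 0.4 to 0.85 m from the base axis. Payload 4.5 kg.
Tool frame: the origin (TCP) lies midway between the tips of the shut fingers; the grasp point (between the pads) lies 19 mm behind it; z points along the fingers, y is the line along which they close (so a half turn about z gives the same grasp; the last joint's range is limited). The gripper opens to 88 mm and grips with 3 to 60 N. Pads are 18 mm wide; open, the fingers measure 123 mm over their backs; the gripper's body (75 mm by 187 mm) begins 45 mm behind the grasp point.
Start: joints at [1.367, 0.689, -0.195, 1.565, 0.157, 0.902, -0.215], TCP at [0.147, -0.607, 0.239] pointing down, gripper open.
Joint ranges: [-3.01, 3.01], [-0.46, 2.08], [-1.47, 1.51], [0.13, 2.56], [-1, 4.14], [0.04, 2.09], [-2.66, 2.66]. Speed limits (rad/s): [2.57, 2.57, 3.14, 3.14, 3.14, 3.14, 3.14].

## Interface

Orientations are given as a unit quaternion [x, y, z, w].
In Python, from plant import sensors, eyes, finish_job gives the robot as it stands.
- The arm moves only by the tool send_rows, never from a script. Its argument "rows" is text: rows parted by semicolons, each of 4 numbers parted by spaces: the shift along the tool's x, y, z normalised to -1 to 1, where 1 is 30 cm, then the turn about the tool's z normalised to -1 to 1, where 1 is 2 pi rad. A call has 1 to 10 rows; each row is the pose to reach, as a shift and turn from the pose commanded when the call began, along the tool's axes at that moment, turning the shorter way round; what a row does not reach only later rows make up. A row lasts 1/12 s, in which the tool goes at most 41.7 mm and 7.16 degrees, less where a joint would pass 70% of its speed; a pose out of reach is approached as far as the arm can. A call with a number of a shift or a turn outside -1 to 1 is refused whole. A call with a gripper value outside its range is refused whole. "jaw" is the closure, from -1 (fully open) to 1 (shut), set as the call begins (left out, the last holds). The fingers move at their own pace and stop on an object; "force" is the grip in N (left out, the last holds). Time passes only in rows, so rows that repeat a pose let the fingers close. It gives the time, the measured TCP pose, the force, the opening and the grip force at its end, in the units of the state.
- sensors.get_state(): the state, without advancing time (a new reading comes with each control period).
- eyes.snapshot(name): name is "side" or "top"; returns (picture, depth): 480x640x3 uint8, red, green, blue; 480x640 float32, m along the optical axis (not along the pixel's ray), 0 where there is no reading.
- eyes.calibration(name): a dict with "fov_y" (degrees; the focal length in pixels is half the picture's height over the tangent of half this angle, whatever the lens; pixels are square), "cx", "cy" (the principal point, pixels), "world_from_camera" (4x4, takes a point from camera to world coordinates). Camera axes: x right, y down, z forward; pixel columns grow to the right and rows downward; lengths in m; the calibration is good to about 2 mm. A picture is of the moment at which its call begins. calibration takes no time and is no camera call.
- finish_job(): hands the job in; it is judged then, once.
The state is a dict: "clock": time; "q": joint angles; "qd": joint speeds; "joint_torque": joint torques, N m; "tool_pos": TCP position; "eef_rot": TCP orientation; "contact_force": force on the tool from outside, world axes, zero at the start; "moment": the same for the moment, N m; "opening": opening from 0.0 (shut) to 1.0 (fully open); "finger_force": force on a finger pad.
Only numpy, scipy, OpenCV 4.12 (cv2) and the standard library are available. Lean on these libraries where they do the work, as an engineer would, in place of code of your own. Each camera call takes 0.05 s, during which the arm holds its last target. There are 200 camera calls.

## Task

Take the stem thermometer out of the wooden stand, put its stem all the way into the port in the kiln's roof and let go of it. Only then set the controller: press the square key, then the round key, then press the long bar key and hold it down for about two seconds; press each all the way, one at a time, letting every key come back up. Do not press the plus-shaped key, and leave the jar, the tin and the paddle where they are.

Things in the scene. Friction and masses are not known exactly. Their poses are not given: they have to be found in the camera images.
- thermometer: loose stem thermometer, 70 g: grey head 40 mm (its x) by 22 mm (its y, the width to grip), 6 to 48 mm above the origin; steel shoulder disc under it, 28 mm across; then a steel stem 7 mm thick, 60 mm long, straight down, tapered tip. Origin: centre of the shoulder's underside, where the stem begins; z up. Starts upright in the stand, shoulder on the stand's top
- stem_tip (a point): the lower end of the thermometer's stem, 60 mm below the shoulder
- stand: fixed wooden block, 70 x 70 x 90 mm high, with a loose 13 mm vertical hole 70 mm deep in the centre of its top. Origin: centre of its underside
- kiln: fixed bead kiln, grey box 220 mm (x) by 200 mm (y) by 150 mm high, steel door with a dark handle on its front (-x). Origin: centre of its underside
- port (a point): the probe port in the kiln's flat roof: vertical hole 10 mm in diameter, 70 mm deep, mouth slightly chamfered, circled by a thin steel ring 48 mm across (look only); 40 mm in front (-x) of the roof's centre. Point: centre of the mouth, level with the roof (150 mm above the bench); z up
- controller: fixed aluminium box, 190 mm (x) by 160 mm (y) by 50 mm high, flat top, dark display along its far (+x) side; four black keys on thin grey plates in two rows of two, 64 mm apart in x, 68 mm in y; which key is at which place varies. Origin: centre of its underside
- key_square_top (a point): centre of the top of the square key, 26 x 26 mm on the controller (selects the programme); black plastic, 18 mm proud of the controller's top when up; axes as the controller's
- key_square (a joint): how far the square key is pressed: 0 up, 0.006 m fully down; it springs back; about 1.5 N starts it, 5 N holds it fully down
- key_round_top (a point): centre of the top of the round key, 30 mm across on the controller (confirms it); black plastic, 18 mm proud of the controller's top when up; axes as the controller's
- key_round (a joint): how far the round key is pressed: 0 up, 0.006 m fully down; it springs back; about 1.5 N starts it, 5 N holds it fully down
- key_bar_top (a point): centre of the top of the long bar key, 14 mm along the controller's x, 44 mm along its y on the controller (start); black plastic, 18 mm proud of the controller's top when up; axes as the controller's
- key_bar (a joint): how far the bar key is pressed: 0 up, 0.006 m fully down; it springs back; about 1.5 N starts it, 5 N holds it fully down
- key_plus_top (a point): centre of the top of the plus-shaped (cross) key, arms 34 mm long and 11 mm wide on the controller (cancels the programme: must not be pressed); black plastic, 18 mm proud of the controller's top when up; axes as the controller's
- key_plus (a joint): how far the plus key is pressed: 0 up, 0.006 m fully down; it springs back; about 1.5 N starts it, 5 N holds it fully down
- jar: bystander: glass jar with steel lid, 60 mm across, 85 mm high. Origin: centre of its underside
- tin: bystander: round tin, 68 mm across, 60 mm high. Origin: centre of its underside
- paddle: bystander: shaping paddle lying flat, dark metal plate 70 x 45 mm with wooden handle, 170 mm long in all, 16 mm high. Origin: under its middle, long axis x
Not all that is in view belongs to the job. Leave any blue look-alike of the thermometer alone.

How it is judged:
On the way, in this order (a step that is already met when the one before it is completed fails the run):
1. the thermometer is fully home in the kiln's port, upright and let go (z of thermometer in the frame of port below 0.004 m and horizontal distance between thermometer and port below 0.004 m and angle between thermometer's own z axis and vertical below 0.08 rad and contact force between thermometer and the fingers below 0.1 N), for 0.2 s.
2. the square key alone is pressed down (beyond 4.5 mm of 6) (value of joint key_square above 0.0045 m and value of joint each of key_round, key_bar, key_plus below 0.002 m), for 0.1 s.
3. all keys are up again (value of joint each of key_square, key_round, key_bar, key_plus below 0.001 m), for 0.1 s.
4. the round key alone is pressed down (beyond 4.5 mm of 6) (value of joint key_round above 0.0045 m and value of joint each of key_square, key_bar, key_plus below 0.002 m), for 0.1 s.
5. all keys are up again (all of step 3), for 0.1 s.
6. the bar key alone is pressed down (beyond 4.5 mm of 6) and kept down for 1.5 s (value of joint key_bar above 0.0045 m and value of joint each of key_square, key_round, key_plus below 0.002 m), for 1.5 s.
7. all keys are up again (all of step 5), for 0.1 s.
At the end, for the whole second after the job is handed in: The thermometer stands in the kiln's port, shoulder within 4 mm of the roof, within 4 mm of the port's centre, upright within 0.08 rad and at rest; all four keys are up (within 1 mm); jar, tin and paddle are within 30 mm of where they began (all of step 7 and z of thermometer in the frame of port below 0.004 m and horizontal distance between thermometer and port below 0.004 m and angle between thermometer's own z axis and vertical below 0.08 rad and linear speed of thermometer below 0.02 m/s and distance of each of jar, tin, paddle from where it was at the start of the episode below 0.03 m); the robot touches nothing.
It fails at once if the plus-shaped key is pressed (beyond 2.5 mm) (value of joint key_plus above 0.0025 m).
It fails at once if two keys are down at once (value of joint each of key_square, key_round above 0.0025 m or value of joint each of key_square, key_bar above 0.0025 m or value of joint each of key_square, key_plus above 0.0025 m or value of joint each of key_round, key_bar above 0.0025 m or value of joint each of key_round, key_plus above 0.0025 m or value of joint each of key_bar, key_plus above 0.0025 m).
It fails at once if a key is pressed while the thermometer is not in the port (not (z of thermometer in the frame of port below 0.006 m and horizontal distance between thermometer and port below 0.006 m) and value of joint any of key_square, key_round, key_bar, key_plus above 0.0025 m).
It fails at once if the jar, tin or paddle is moved (beyond 30 mm) or tipped (distance of any of jar, tin, paddle from where it was at the start of the episode above 0.03 m or angle between any of jar, tin, paddle's own z axis and vertical above 0.4 rad).
It also fails if it takes over 67 s, if anything falls off the work surface, if the arm or the gripper's body presses on something with over 40 N, if the wrist force passes 120 N, or if a joint passes its speed limit or range.

## Working session

There is one attempt and no reset: what is moved stays moved. The work goes in short steps, Python scripts to look and compute and a tool call to move; the robot and the scene stay as the last step left them, time stands still between calls to the robot, and variables do not carry over. Pictures are saved under pics/ and viewed, at most 10 in all, crops included, and the job is handed in when it is done.

Besides the shell and the picture viewer there is one more tool, called after "Call:" as name(argument=value, ...) on one line, values as JSON. send_rows: Moves the arm, as the interface text tells. Scaled input: -1 to 1 covers 30 cm each way for a shift and 2 pi rad each way for a turn. Its arguments: {"type":"object","properties":{"rows":{"type":"string"},"jaw":{"type":"number"},"force":{"type":"number"}},"required":["rows"]}

```bash
mkdir -p pics; cat > h.py <<'E'
import numpy as np, cv2
from plant import sensors, eyes, finish_job
def snap(n):
    p,d=eyes.snapshot(n); return np.array(p),np.array(d)
def cal(n):
    c=eyes.calibration(n); return 240/np.tan(np.radians(c["fov_y"])/2),c["cx"],c["cy"],np.array(c["world_from_camera"])
def ray(n,u,v):
    f,cx,cy,T=cal(n); d=T[:3,:3]@np.array([(u-cx)/f,(v-cy)/f,1]); return T[:3,3],d
def onz(n,u,v,z):
    o,d=ray(n,u,v); return o+d*(z-o[2])/d[2]
def pt(n,u,v,dep):
    o,d=ray(n,u,v); return o+d*dep
def tri(a,b):
    (o1,d1),(o2,d2)=ray(*a),ray(*b)
    s=np.linalg.lstsq(np.c_[d1,-d2],o2-o1,rcond=None)[0]
    p,q=o1+s[0]*d1,o2+s[1]*d2; return (p+q)/2,np.linalg.norm(p-q)
E
python3 - <<'E'
from h import *
np.set_printoptions(precision=4,suppress=True)
for n in("side","top"):
    p,d=snap(n); cv2.imwrite(f"pics/{n}0.png",p[:,:,::-1]); np.savez(f"pics/{n}0.npz",p=p,d=d)
    print(n,eyes.calibration(n))
print(sensors.get_state())
E
```

```text
side {'fov_y': 49.461477014729816, 'cx': 321.94597060371217, 'cy': 238.11012394109704, 'world_from_camera': array([[ 0.7575, -0.4939,  0.427 ,  0.1127],
       [-0.6529, -0.5759,  0.492 , -0.4428],
       [ 0.0029, -0.6515, -0.7587,  0.8273],
       [ 0.    ,  0.    ,  0.    ,  1.    ]])}
top {'fov_y': 52.9503649763317, 'cx': 324.13883193629687, 'cy': 247.41090615129988, 'world_from_camera': array([[ 0.0045, -0.9948,  0.1013,  0.4151],
       [-1.    , -0.0042,  0.0033, -0.0073],
       [-0.0028, -0.1013, -0.9948,  1.2103],
       [ 0.    ,  0.    ,  0.    ,  1.    ]])}
{'clock': 0.1, 'q': array([ 1.3668,  0.6899, -0.1945,  1.5662,  0.1573,  0.9025, -0.2151]), 'qd': array([ 0.0014, -0.0015,  0.0006, -0.0028, -0.0014, -0.0002, -0.0026]), 'joint_torque': array([ -0.0037, -52.8492,  -1.2719, -15.3834,  -0.0526,   0.002 ,
         0.    ]), 'tool_pos': array([ 0.1471, -0.6069,  0.238 ]), 'eef_rot': array([ 0.9929,  0.1187, -0.0002, -0.0008]), 'contact_force': array([-0.1345,  0.3174, -0.6293]), 'moment': array([-0.0242,  0.0132,  0.0097]), 'finger_force': 0.0, 'opening': 1.001220740072115}
```

View pics/side0.png

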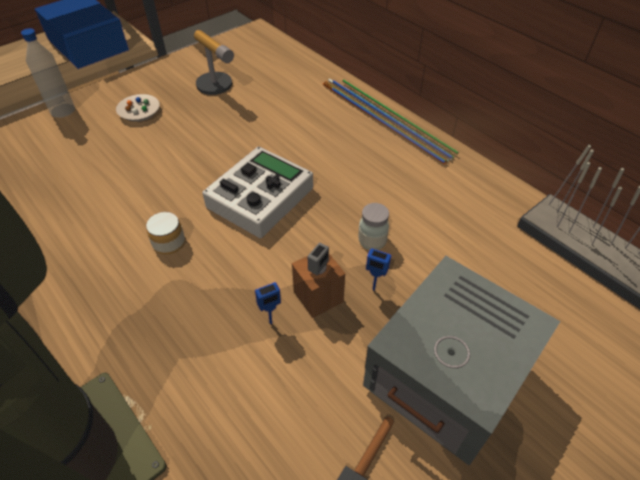

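View pics/top0.png

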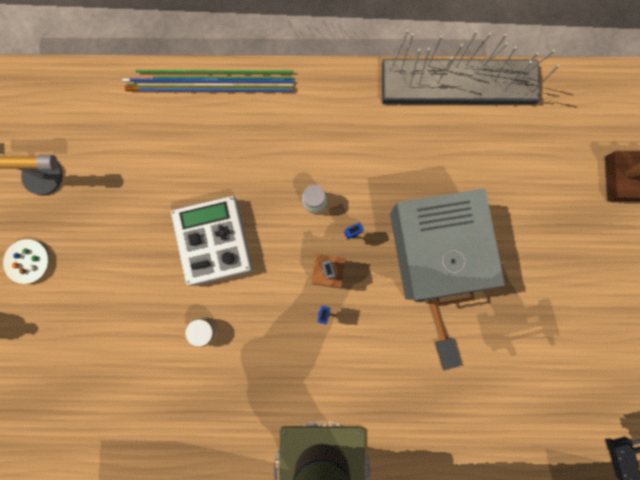

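Side view: the grey head is at (318,258) on the brown stand, with blue look-alikes at (268,297) and (377,263). The port is near (451,352) and the controller near (258,190). In the top view the grey head is at (328,269), blues at (354,231) and (323,314), the port at (453,261) and the controller at (210,240). I choose the grey head in the stand, and check it in one composite crop.

```bash
python3 - <<'E'
from h import *
np.set_printoptions(precision=4,suppress=True)
t=np.load("pics/top0.npz");s=np.load("pics/side0.npz")
def crop(p,x,y,w,h): return cv2.resize(p[y:y+h,x:x+w,::-1],(400,300),interpolation=cv2.INTER_CUBIC)
im=np.vstack([np.hstack([crop(t['p'],288,238,80,60),crop(s['p'],278,230,80,60)]),np.hstack([crop(t['p'],150,187,120,90),crop(s['p'],198,140,120,90)])])
cv2.imwrite("pics/c1.png",im)
P={}
for n,z in(("top",t),("side",s)):
    f,cx,cy,T=cal(n); v,u=np.mgrid[:480,:640]; d=z['d']
    C=np.stack([(u-cx)/f*d,(v-cy)/f*d,d],-1)@T[:3,:3].T+T[:3,3]; P[n]=C
    np.save(f"pics/{n}W.npy",C)
W=P["top"]
for u,v in((328,269),(335,285),(453,245),(480,240),(445,285),(228,193),(210,237),(196,239),(223,231),(203,266),(230,257)): print("top",u,v,W[v,u])
for u,v in((320,254),(330,275),(420,330),(490,350),(249,169),(274,180),(229,186),(254,199),(255,184)): print("side",u,v,P["side"][v,u])
# stats: kiln roof, controller top
for n in P:
    Z=P[n]
    m=(Z[...,2]>.14)&(Z[...,2]<.165)&(Z[...,1]<-.13)&(Z[...,1]>-.5)&(Z[...,0]>.35)&(Z[...,0]<.8)
    print(n,"roof",m.sum(),np.median(Z[m],0))
    m=m.astype(np.uint8); c=max(cv2.findContours(m,0,2)[0],key=cv2.contourArea)
    X=Z[c[:,0,1],c[:,0,0],:2]; r=cv2.minAreaRect((X*1000).astype(np.float32)); print(r)
    m=((Z[...,2]>.04)&(Z[...,2]<.075)&(Z[...,1]>.1)&(Z[...,1]<.4)&(Z[...,0]>.35)&(Z[...,0]<.6)).astype(np.uint8); c=max(cv2.findContours(m,0,2)[0],key=cv2.contourArea)
    X=Z[c[:,0,1],c[:,0,0],:2]; print("ctrl",cv2.minAreaRect((X*1000).astype(np.float32)))
    m=((Z[...,2]>.115)&(Z[...,2]<.16)&(abs(Z[...,1]+.01)<.06)&(abs(Z[...,0]-.4)<.1)).astype(np.uint8);k=cv2.findContours(m,0,2)[0]
    if k:
        c=max(k,key=cv2.contourArea);X=Z[m>0]; print("head",len(X),X.min(0),X.max(0),cv2.minAreaRect((X[:,:2]*1000).astype(np.float32)))
E
```

```text
top 328 269 [ 0.4758 -0.0126  0.1409]
top 335 285 [ 0.4416 -0.0291  0.0928]
top 453 245 [ 0.5298 -0.2892  0.1481]
top 480 240 [ 0.5409 -0.3483  0.1511]
top 445 285 [ 0.4413 -0.269   0.1508]
top 228 193 [ 0.6776  0.2435 -0.0024]
top 210 237 [0.5575 0.2739 0.0494]
top 196 239 [0.5498 0.3016 0.0721]
top 223 231 [0.5696 0.2383 0.0696]
top 203 266 [0.4857 0.2837 0.0692]
top 230 257 [0.5072 0.2195 0.0721]
side 320 254 [ 0.4747 -0.0209  0.1385]
side 330 275 [ 0.4836 -0.0375  0.0879]
side 420 330 [ 0.4879 -0.2347  0.1484]
side 490 350 [ 0.5384 -0.324   0.1513]
side 249 169 [0.5491 0.3023 0.0676]
side 274 180 [0.5685 0.2384 0.0688]
side 229 186 [0.486  0.2857 0.0681]
side 254 199 [0.504  0.2218 0.0665]
side 255 184 [0.5408 0.2715 0.0504]
top roof 8970 [ 0.5321 -0.2823  0.1494]
((534.2590942382812, -283.2154541015625), (220.43984985351562, 202.1568145751953), 9.52303695678711)
ctrl ((537.668212890625, 269.9609069824219), (162.8887176513672, 160.7862548828125), 13.87100601196289)
head 184 [ 0.456  -0.0284  0.1191] [0.4966 0.0009 0.1429] ((476.301025390625, -13.887367248535156), (39.85892105102539, 22.71525764465332), 16.704309463500977)
side roof 18133 [ 0.5206 -0.2916  0.1493]
((534.1864013671875, -281.930908203125), (222.66542053222656, 200.3923797607422), 9.691651344299316)
ctrl ((535.6193237304688, 269.977783203125), (164.88726806640625, 161.884033203125), 13.209986686706543)
head 387 [ 0.4538 -0.0287  0.1152] [0.4966 0.0013 0.141 ] ((474.9261169433594, -14.335102081298828), (41.418304443359375, 22.527002334594727), 17.62809944152832)
```

View pics/c1.png

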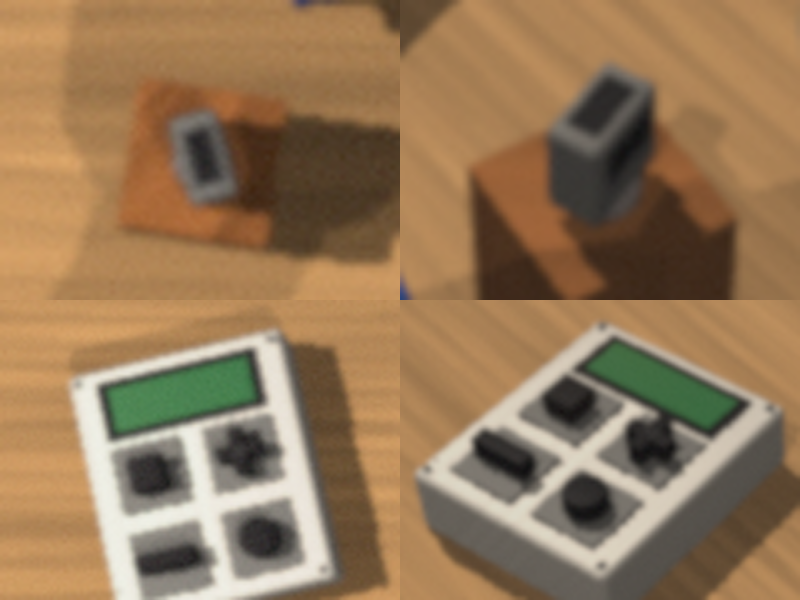

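The crop confirms the grey head in the stand, with its long axis yawed about +17°. On the controller the square key is far-left, the plus far-right, the bar near-left and the round key near-right. Next I get precise points.

```bash
python3 - <<'E'
from h import *
np.set_printoptions(precision=4,suppress=True)
px={}
for n,port,keys in(("top",(453,261),dict(sq=(196,239),ro=(229,257),ba=(203,266),pl=(223,231))),("side",(451,352),dict(sq=(249,170),ro=(254,199),ba=(229,186),pl=(274,182)))):
    z=np.load(f"pics/{n}0.npz"); p=z['p']; W=np.load(f"pics/{n}W.npy"); g=p.max(2).astype(float)
    u0,v0=port; w=g[v0-6:v0+7,u0-6:u0+7]; k=np.clip(np.median(w)-12-w,0,None); vv,uu=np.mgrid[-6:7,-6:7]
    k*=(uu**2+vv**2<30); px[n,'port']=(u0+(k*uu).sum()/k.sum(),v0+(k*vv).sum()/k.sum())
    for a,(u,v) in keys.items():
        m=((W[...,2]>.061)&(W[...,2]<.08)).astype(np.uint8); vv,uu=np.nonzero(m); s=abs(uu-u)+abs(vv-v)<17
        X=W[vv[s],uu[s]]; X=X[np.linalg.norm(X[:,:2]-W[v,u,:2],axis=1)<.028]
        r=cv2.minAreaRect((X[:,:2]*1000).astype(np.float32)); print(n,a,len(X),np.median(X,0),X[:,2].max(),np.round(r[0],1),np.round(r[1],1),round(r[2],1))
    # head top
    C=W; m=((C[...,2]>.125)&(abs(C[...,1]+.014)<.04)&(abs(C[...,0]-.476)<.04)); X=C[m]; print(n,'head z',np.percentile(X[:,2],[50,90]))
    vv,uu=np.nonzero(m&(C[...,2]>.132)); px[n,'head']=(uu.mean(),vv.mean())
    m=((C[...,2]>.08)&(C[...,2]<.1)&(abs(C[...,1]+.014)<.06)&(abs(C[...,0]-.476)<.06)); X=C[m]; print(n,'stand',np.median(X[:,2]),cv2.minAreaRect((X[:,:2]*1000).astype(np.float32)))
    print(n,'port onz',px[n,'port'],onz(n,*px[n,'port'],.15),'head onz',onz(n,*px[n,'head'],.138))
for a in('port','head'): print(a,tri(("top",*px['top',a]),("side",*px['side',a])))
E
```

```text
top sq 122 [0.5505 0.3076 0.0676] 0.07249472057771778 [551.5 308.1] [26.4 27.5] 13.9
top ro 122 [0.5052 0.227  0.0672] 0.07280774200487339 [506.6 227.9] [26.7 29.1] 1.0
top ba 106 [0.4904 0.291  0.0666] 0.07486400134661397 [489.7 291.7] [14.3 41.2] 12.9
top pl 118 [0.5676 0.2422 0.0674] 0.07126671084521385 [567.7 242.7] [29.5 29.1] 56.7
top head z [0.1372 0.14  ]
top stand 0.08950826998145867 ((476.26153564453125, -13.608718872070312), (70.0274429321289, 69.92648315429688), 81.1747817993164)
top port onz (np.float64(452.7685950413223), np.float64(260.8126721763085)) [ 0.4946 -0.2874  0.15  ] head onz [ 0.4761 -0.0137  0.138 ]
side sq 125 [0.5486 0.3061 0.0667] 0.06997303263679788 [549.6 308.5] [28.5 28. ] 14.0
side ro 136 [0.5034 0.2251 0.0669] 0.07222108382643577 [504.1 226.9] [31.6 27.3] 56.9
side ba 125 [0.4872 0.2911 0.0665] 0.07047633388044727 [489.1 292.5] [18.3 43.5] 11.5
side pl 130 [0.5654 0.242  0.067 ] 0.07049133744395253 [566.3 242.7] [29.6 30.7] 69.9
side head z [0.1368 0.139 ]
side stand 0.08914869563456918 ((475.6915283203125, -13.100234985351562), (72.88275909423828, 71.53475952148438), 81.17404174804688)
side port onz (np.float64(450.8304794520548), np.float64(351.714897260274)) [ 0.494  -0.2886  0.15  ] head onz [ 0.4736 -0.0156  0.138 ]
port (array([ 0.4948, -0.288 ,  0.1482]), np.float64(0.00039994056216090517))
head (array([ 0.476 , -0.0135,  0.1342]), np.float64(0.0008556083031929777))
```

```bash
cat >> h.py <<'E'
from scipy.spatial.transform import Rotation as R
def plan(*targets):  # (x,y,z,yaw_deg): each as a row relative to the present pose
    s=sensors.get_state(); Q=R.from_quat(s["eef_rot"]).as_matrix(); yaw=np.degrees(np.arctan2(Q[1,0],Q[0,0]))
    print("now",s["clock"],np.round(s["tool_pos"],4),"yaw",round(yaw,2),"tilt",np.round(Q[:2,2],4),"F",np.round(s["contact_force"],1),"open",round(s["opening"],3),s["finger_force"])
    for t in targets:
        print(t,np.round(Q.T@(np.array(t[:3])-s["tool_pos"])/.3,4),np.round(-(t[3]-yaw)/360,4))
E
python3 - <<'E'
from h import *
plan((.31,-.31,.238,15),(.4755,-.014,.2,17),(.4755,-.014,.101,17))
E
```

```text
now 0.1 [ 0.1471 -0.6069  0.238 ] yaw 13.63 tilt [-0.0005  0.0015] F [-0.1  0.3 -0.6] open 1.001 0.0
(0.31, -0.31, 0.238, 15) [ 0.7611 -0.8337  0.0013] -0.0038
(0.4755, -0.014, 0.2, 17) [ 1.5297 -1.6624  0.1292] -0.0094
(0.4755, -0.014, 0.101, 17) [ 1.5298 -1.6619  0.4592] -0.0094
```

Call:
send_rows(rows="0.761 -0.834 0 -0.004;0.761 -0.834 0 -0.004;0.761 -0.834 0 -0.004;0.761 -0.834 0 -0.004;0.761 -0.834 0 -0.004;0.761 -0.834 0 -0.004;0.761 -0.834 0 -0.004;0.761 -0.834 0 -0.004;0.761 -0.834 0 -0.004;0.761 -0.834 0 -0.004", jaw=-0.2, force=20)

```text
clock: 0.93
tool_pos: [0.3118, -0.3077, 0.2388]
eef_rot: [0.991, 0.135, 0.0, -0.001]
contact_force: [-0.2, -0.2, -0.1]
opening: 0.599
finger_force: 0.0
```

```bash
python3 - <<'E'
from h import *
plan((.4755,-.014,.2,17),(.4755,-.014,.101,17))
E
```

```text
now 0.9333 [ 0.3118 -0.3077  0.2388] yaw 15.47 tilt [0.0002 0.0012] F [-0.2 -0.2 -0.1] open 0.599 0.0
(0.4755, -0.014, 0.2, 17) [ 0.787  -0.7976  0.1305] -0.0042
(0.4755, -0.014, 0.101, 17) [ 0.7868 -0.7973  0.4605] -0.0042
```

Call:
send_rows(rows="0.787 -0.798 0.13 -0.004;0.787 -0.798 0.13 -0.004;0.787 -0.798 0.13 -0.004;0.787 -0.798 0.13 -0.004;0.787 -0.798 0.13 -0.004;0.787 -0.798 0.13 -0.004;0.787 -0.798 0.13 -0.004;0.787 -0.798 0.13 -0.004;0.787 -0.798 0.13 -0.004;0.787 -0.798 0.13 -0.004")

```text
clock: 1.77
tool_pos: [0.4776, -0.0164, 0.1992]
eef_rot: [0.989, 0.145, 0.0, -0.0]
contact_force: [-0.6, -0.5, -0.4]
opening: 0.603
finger_force: 0.0
```

```bash
python3 - <<'E'
from h import *
p,d=snap("side"); q,e=snap("top")
c=lambda p,x,y:cv2.resize(p[y:y+120,x:x+160,::-1],(400,300),interpolation=2)
cv2.imwrite("pics/c2.png",np.hstack([c(p,240,180),c(q,250,210)]))
plan((.4755,-.014,.101,17))
E
```

```text
now 1.8667 [ 0.4753 -0.0204  0.1994] yaw 16.35 tilt [-0.0014 -0.0017] F [ 0. -1. -0.] open 0.6 0.0
(0.4755, -0.014, 0.101, 17) [ 0.007  -0.0206  0.3281] -0.0018
```

View pics/c2.png

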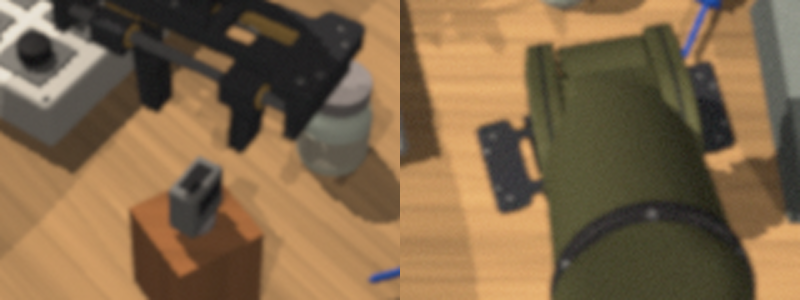

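The gripper looks well placed over the head, but both blue look-alikes seem to have toppled. I check the full view.

```bash
python3 - <<'E'
from h import *
p,d=snap("side"); cv2.imwrite("pics/side1.png",p[:,:,::-1])
t=np.load("pics/topW.npy");s=np.load("pics/sideW.npy")
print(t[231,354],t[314,323],s[263,377],s[297,268])
plan((.4755,-.014,.101,17))
E
```

```text
[ 0.56599791 -0.07250435  0.10564531] [ 0.37554211 -0.00175667  0.10781584] [ 0.55798352 -0.07849653  0.10011236] [ 0.36825995 -0.01113507  0.10048393]
now 1.9167 [ 0.4751 -0.0209  0.1995] yaw 16.27 tilt [-0.0014 -0.0018] F [-0.3 -0.1  0.4] open 0.596 0.0
(0.4755, -0.014, 0.101, 17) [ 0.0085 -0.0221  0.3284] -0.002
```

View pics/side1.png

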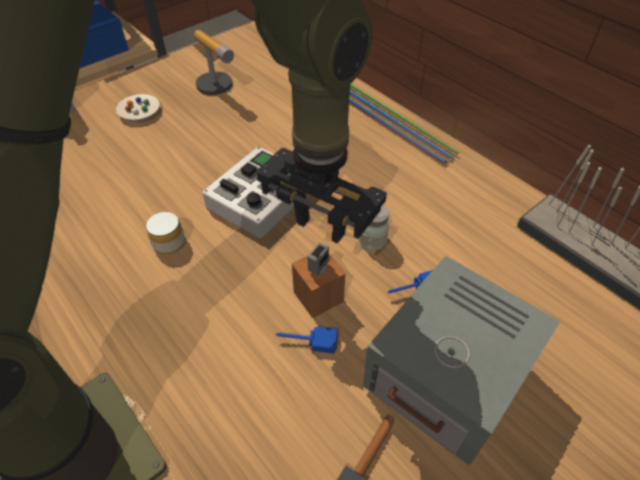

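The blue look-alikes stood on their stem tips (tops at 0.108 m) and toppled by themselves, since the fingers never went below 0.199 m. They now lie at (322,340) and (425,277), clear of the work. I align first, then descend.

Call:
send_rows(rows="0.008 -0.022 0.1 -0.002;0.008 -0.022 0.1 -0.002;0.008 -0.022 0.1 -0.002;0.008 -0.022 0.1 -0.002;0.008 -0.022 0.1 -0.002;0.008 -0.022 0.1 -0.002")

```text
clock: 2.42
tool_pos: [0.4768, -0.0117, 0.1707]
eef_rot: [0.989, 0.149, 0.001, 0.0]
contact_force: [-0.1, -0.9, 0.1]
opening: 0.599
finger_force: 0.0
```

```bash
python3 - <<'E'
from h import *
plan((.4755,-.014,.101,17))
E
```

```text
now 2.4167 [ 0.4768 -0.0117  0.1707] yaw 17.15 tilt [ 0.0017 -0.0003] F [-0.1 -0.9  0.1] open 0.599 0.0
(0.4755, -0.014, 0.101, 17) [-0.0068  0.0059  0.2323] 0.0004
```

Call:
send_rows(rows="-0.006 0.005 0.12 0;-0.006 0.005 0.2 0;-0.006 0.005 0.232 0;-0.006 0.005 0.232 0;-0.006 0.005 0.232 0;-0.006 0.005 0.232 0;-0.006 0.005 0.232 0;-0.006 0.005 0.232 0")

```text
clock: 3.08
tool_pos: [0.4758, -0.0129, 0.1012]
eef_rot: [0.989, 0.15, 0.001, 0.0]
contact_force: [0.4, 0.7, 1.0]
opening: 0.6
finger_force: 0.0
```

```bash
python3 - <<'E'
from h import *
plan((.4755,-.014,.101,17))
E
```

```text
now 3.0833 [ 0.4758 -0.0129  0.1012] yaw 17.22 tilt [0.0022 0.0001] F [0.4 0.7 1. ] open 0.6 0.0
(0.4755, -0.014, 0.101, 17) [-0.0021  0.0031  0.0005] 0.0006
```

Good. Now I close.

Call:
send_rows(rows="0 0 0 0;0 0 0 0;0 0 0 0;0 0 0 0;0 0 0 0;0 0 0 0;0 0 0 0;0 0 0 0", jaw=1, force=20)

```text
clock: 3.75
tool_pos: [0.4751, -0.013, 0.1001]
eef_rot: [0.989, 0.15, 0.0, 0.0]
contact_force: [0.8, 0.4, 0.6]
opening: 0.248
finger_force: 20.0
```

```bash
python3 - <<'E'
from h import *
plan((.4755,-.014,.26,17))
E
```

```text
now 3.75 [ 0.4751 -0.013   0.1001] yaw 17.23 tilt [ 0.0001 -0.0001] F [0.8 0.4 0.6] open 0.248 20.000018847640604
(0.4755, -0.014, 0.26, 17) [ 2.000e-04  3.800e-03 -5.329e-01] 0.0006
```

Opening is 21.8 mm, which matches the head. I lift.

Call:
send_rows(rows="0 0 -0.05 0;0 0 -0.12 0;0 0 -0.22 0;0 0 -0.32 0;0 0 -0.42 0;0 0 -0.5 0;0 0 -0.5 0;0 0 -0.5 0")

```text
clock: 4.42
tool_pos: [0.4755, -0.013, 0.2509]
eef_rot: [0.989, 0.15, 0.001, 0.0]
contact_force: [-1.2, -0.0, -1.4]
opening: 0.245
finger_force: 20.0
```

```bash
python3 - <<'E'
from h import *
plan((.495,-.2885,.25,17))
E
```

```text
now 4.4167 [ 0.4755 -0.013   0.2509] yaw 17.21 tilt [ 0.0024 -0.    ] F [-1.2 -0.  -1.4] open 0.245 19.999869104940444
(0.495, -0.2885, 0.25, 17) [-0.2097  0.8965  0.0031] 0.0006
```

Call:
send_rows(rows="-0.023 0.1 0.003 0;-0.047 0.2 0.003 0;-0.07 0.3 0.003 0;-0.094 0.4 0.003 0;-0.117 0.5 0.003 0;-0.14 0.6 0.003 0;-0.164 0.7 0.003 0;-0.187 0.8 0.003 0;-0.21 0.896 0.003 0;-0.21 0.896 0.003 0")

```text
clock: 5.25
tool_pos: [0.4922, -0.2958, 0.2468]
eef_rot: [0.989, 0.145, -0.002, 0.002]
contact_force: [-0.2, -0.4, -0.1]
opening: 0.248
finger_force: 20.0
```

Call:
send_rows(rows="0 0 0 0;0 0 0 0;0 0 0 0;0 0 0 0;0 0 0 0;0 0 0 0")

```text
clock: 5.75
tool_pos: [0.4947, -0.2874, 0.2493]
eef_rot: [0.989, 0.15, 0.0, -0.0]
contact_force: [0.0, 0.6, -1.2]
opening: 0.246
finger_force: 20.0
```

```bash
python3 - <<'E'
from h import *
p,d=snap("side"); q,e=snap("top"); np.savez("pics/s2.npz",p=p,d=d,q=q,e=e)
c=lambda p,x,y:cv2.resize(p[y:y+120,x:x+160,::-1],(800,600),interpolation=2)
cv2.imwrite("pics/c3.png",c(p,370,260))
plan((.495,-.2885,.25,17))
f,cx,cy,T=cal("side")
def proj(X): 
    c=T[:3,:3].T@(np.array(X)-T[:3,3]); return np.round([cx+f*c[0]/c[2],cy+f*c[1]/c[2]],1)
s=sensors.get_state(); x,y,z=s["tool_pos"]; Q=R.from_quat(s["eef_rot"]).as_matrix()
for h in(-.01,-.02,-.04,-.07): print(h,proj(s["tool_pos"]-Q[:,2]*h))
E
```

```text
now 5.85 [ 0.4946 -0.2879  0.2494] yaw 17.27 tilt [ 0.0002 -0.0001] F [-0.5  0.  -1. ] open 0.248 19.99985385686159
(0.495, -0.2885, 0.25, 17) [ 0.0006  0.0023 -0.0021] 0.0007
-0.01 [463.7 318.1]
-0.02 [462.1 322.1]
-0.04 [459.1 329.9]
-0.07 [454.8 341. ]
```

View pics/c3.png

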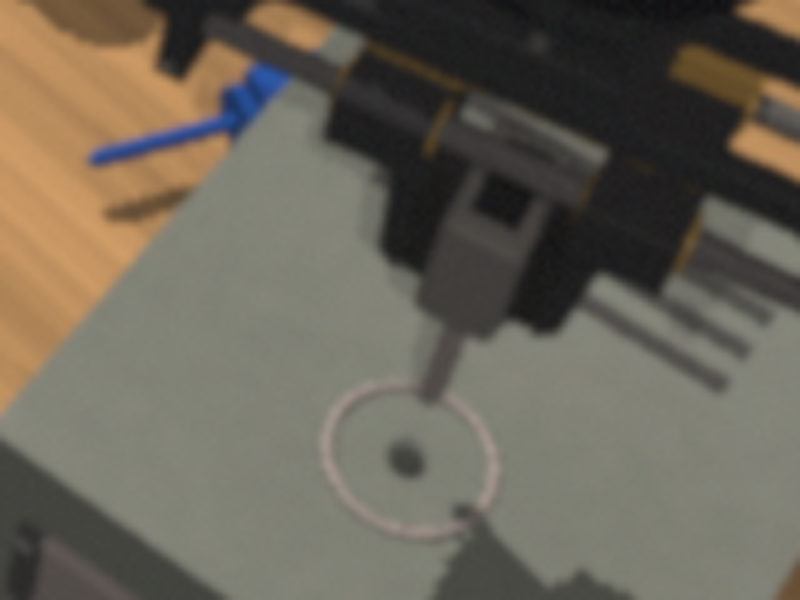

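The tip is at side pixel (455.6,339.4), against (454.8,341) predicted from the TCP, and the hole is at (451.4,352). They are aligned within about 0.5 mm. I descend in stages.

Call:
send_rows(rows="0 0.002 0.04 0;0 0.002 0.08 0;0 0.002 0.1 0;0 0.002 0.115 0;0 0.002 0.13 0;0 0.002 0.13 0;0 0.002 0.13 0;0 0.002 0.13 0")

```text
clock: 6.52
tool_pos: [0.495, -0.289, 0.2106]
eef_rot: [0.989, 0.15, 0.0, 0.0]
contact_force: [-0.9, 0.3, -1.2]
opening: 0.252
finger_force: 20.0
```

```bash
python3 - <<'E'
from h import *
plan((.495,-.2885,.159,17))
E
```

```text
now 6.5167 [ 0.495  -0.289   0.2106] yaw 17.23 tilt [ 0.0007 -0.0004] F [-0.9  0.3 -1.2] open 0.252 19.99990849988535
(0.495, -0.2885, 0.159, 17) [ 0.0004 -0.0016  0.1721] 0.0006
```

Call:
send_rows(rows="0 -0.001 0.03 0;0 -0.001 0.06 0;0 -0.001 0.09 0;0 -0.001 0.12 0;0 -0.001 0.14 0;0 -0.001 0.155 0;0 -0.001 0.16 0;0 -0.001 0.16 0;0 -0.001 0.16 0")

```text
clock: 7.27
tool_pos: [0.4948, -0.2887, 0.1623]
eef_rot: [0.989, 0.15, 0.0, 0.0]
contact_force: [-0.1, -0.7, 0.2]
opening: 0.25
finger_force: 20.0
```

```bash
python3 - <<'E'
from h import *
plan((.495,-.2885,.158,17))
E
```

```text
now 7.2667 [ 0.4948 -0.2887  0.1623] yaw 17.22 tilt [ 0.0003 -0.0002] F [-0.1 -0.7  0.2] open 0.25 19.999840878881514
(0.495, -0.2885, 0.158, 17) [ 0.001  -0.0004  0.0144] 0.0006
```

Call:
send_rows(rows="0 0 0.003 0;0 0 0.006 0;0 0 0.007 0;0 0 0.007 0")

```text
clock: 7.6
tool_pos: [0.4947, -0.2886, 0.1602]
eef_rot: [0.989, 0.15, 0.0, 0.0]
contact_force: [1.5, -0.7, -0.4]
opening: 0.246
finger_force: 20.0
```

Call:
send_rows(rows="0 0 0 0;0 0 0 0;0 0 0 0;0 0 0 0;0 0 0 0;0 0 0 0", jaw=0.1)

```text
clock: 8.1
tool_pos: [0.4947, -0.2886, 0.1602]
eef_rot: [0.989, 0.15, 0.0, 0.0]
contact_force: [0.5, -0.4, -0.1]
opening: 0.451
finger_force: 0.0
```

Call:
send_rows(rows="0 0 -0.03 0;0 0 -0.08 0;0 0 -0.16 0;0 0 -0.26 0;0 0 -0.36 0;0 0 -0.36 0")

```text
clock: 8.6
tool_pos: [0.4978, -0.2901, 0.2745]
eef_rot: [0.989, 0.15, 0.005, 0.003]
contact_force: [0.4, -0.6, 0.8]
opening: 0.451
finger_force: 0.0
```

```bash
python3 - <<'E'
from h import *
np.set_printoptions(precision=4,suppress=True)
p,d=snap("side"); f,cx,cy,T=cal("side"); v,u=np.mgrid[:480,:640]
C=np.stack([(u-cx)/f*d,(v-cy)/f*d,d],-1)@T[:3,:3].T+T[:3,3]
m=(C[...,2]>.165)&(C[...,2]<.215)&(np.hypot(C[...,0]-.495,C[...,1]+.2885)<.035)
X=C[m]; print(len(X),np.percentile(X[:,2],[50,95,99]),cv2.minAreaRect((X[:,:2]*1000).astype(np.float32)))
cv2.imwrite("pics/c4.png",cv2.resize(p[270:390,370:530,::-1],(640,480),interpolation=2))
plan((.5505,.308,.25,13))
E
```

```text
611 [0.1963 0.1991 0.2   ] ((494.9936828613281, -288.6380615234375), (40.805477142333984, 22.764732360839844), 16.349472045898438)
now 8.65 [ 0.4966 -0.2895  0.2719] yaw 17.21 tilt [ 0.007  -0.0035] F [ 0.3 -0.1 -0.2] open 0.452 0.0
(0.5505, 0.308, 0.25, 13) [ 0.7604 -1.8498  0.0675] 0.0117
```

View pics/c4.png

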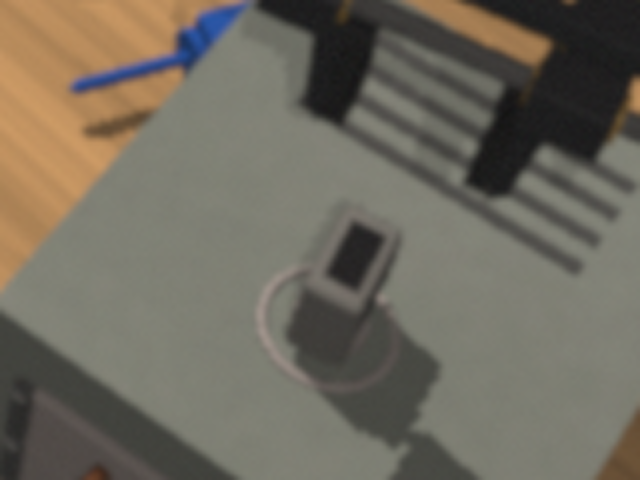

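The thermometer stands home: the head top at about 0.199 m (expected 0.198) is centred at (0.495,-0.2886) and upright. Next I shut the gripper and go over the square key.

Call:
send_rows(rows="0.38 -0.925 -0.03 0.006;0.38 -0.925 -0.03 0.006;0.38 -0.925 -0.03 0.006;0.38 -0.925 -0.03 0.006;0.38 -0.925 -0.03 0.006;0.38 -0.925 -0.03 0.006;0.38 -0.925 -0.03 0.006;0.38 -0.925 -0.03 0.006;0.38 -0.925 -0.03 0.006;0.38 -0.925 -0.03 0.006", jaw=1)

```text
clock: 9.48
tool_pos: [0.5208, 0.0097, 0.2766]
eef_rot: [0.991, 0.131, -0.001, 0.0]
contact_force: [0.1, -0.5, 0.4]
opening: 0.002
finger_force: 0.0
```

```bash
python3 - <<'E'
from h import *
plan((.5505,.308,.15,13.5))
E
```

```text
now 9.4833 [0.5208 0.0097 0.2766] yaw 15.11 tilt [-0.0013 -0.0011] F [ 0.1 -0.5  0.4] open 0.002 0.0
(0.5505, 0.308, 0.15, 13.5) [ 0.3555 -0.9346  0.4208] 0.0045
```

Call:
send_rows(rows="0.356 -0.935 0.1 0.004;0.356 -0.935 0.1 0.004;0.356 -0.935 0.1 0.004;0.356 -0.935 0.1 0.004;0.356 -0.935 0.2 0.004;0.356 -0.935 0.3 0.004;0.356 -0.935 0.42 0.004;0.356 -0.935 0.42 0.004;0.356 -0.935 0.42 0.004;0.356 -0.935 0.42 0.004")

```text
clock: 10.32
tool_pos: [0.5502, 0.3078, 0.1478]
eef_rot: [0.993, 0.119, -0.003, 0.001]
contact_force: [0.3, -0.9, -0.1]
opening: 0.005
finger_force: 0.0
```

Call:
send_rows(rows="0 0 0 0;0 0 0 0;0 0 0 0;0 0 0 0;0 0 0 0")

```text
clock: 10.73
tool_pos: [0.5524, 0.3079, 0.1525]
eef_rot: [0.993, 0.118, 0.001, -0.0]
contact_force: [0.8, 0.3, -0.6]
opening: 0.005
finger_force: 0.0
```

```bash
python3 - <<'E'
from h import *
p,d=snap("side"); cv2.imwrite("pics/c5.png",cv2.resize(p[130:250,190:350,::-1],(640,480),interpolation=2))
plan((.5505,.3075,.075,13.5),(.5505,.3075,.060,13.5))
E
```

```text
now 10.7833 [0.5522 0.3082 0.1522] yaw 13.56 tilt [0.0014 0.0004] F [ 0.3  0.8 -0.7] open 0.007 0.0
(0.5505, 0.3075, 0.075, 13.5) [-0.0063  0.0009  0.2573] 0.0002
(0.5505, 0.3075, 0.06, 13.5) [-0.0063  0.0009  0.3073] 0.0002
```

View pics/c5.png

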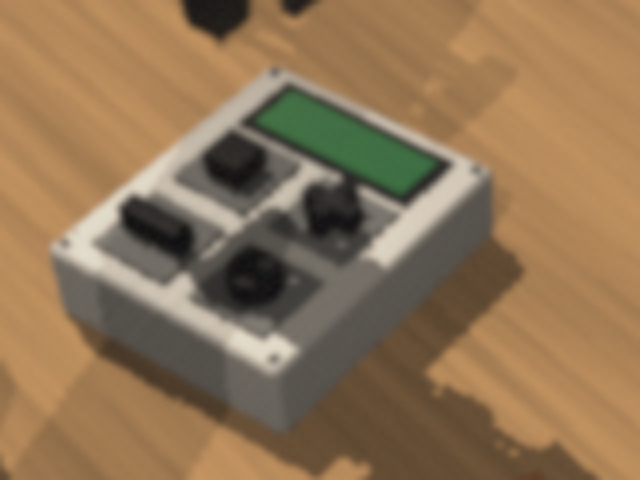

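The shut fingertip is at side pixel (244,139), above the square key at (249,169). I press.

Call:
send_rows(rows="-0.006 0.001 0.1 0;-0.006 0.001 0.2 0;-0.006 0.001 0.25 0;-0.006 0.001 0.25 0;-0.006 0.001 0.27 0;-0.006 0.001 0.285 0;-0.006 0.001 0.3 0;-0.006 0.001 0.304 0;-0.006 0.001 0.304 0;-0.006 0.001 0.304 0")

```text
clock: 11.62
tool_pos: [0.5508, 0.3086, 0.0624]
eef_rot: [0.993, 0.119, 0.001, -0.0]
contact_force: [-2.7, -1.8, 10.5]
opening: 0.005
finger_force: 5.7
```

Call:
send_rows(rows="0 0 0 0;0 0 0 0")

```text
clock: 11.78
tool_pos: [0.5508, 0.3085, 0.0624]
eef_rot: [0.993, 0.119, 0.001, -0.0]
contact_force: [-2.3, -1.0, 11.2]
opening: 0.003
finger_force: 5.7
```

The square key bottomed (11 N, z 0.0624). I lift.

Call:
send_rows(rows="0 0 -0.08 0;0 0 -0.16 0;0 0 -0.16 0;0 0 -0.16 0;0 0 -0.16 0")

```text
clock: 12.2
tool_pos: [0.5498, 0.308, 0.108]
eef_rot: [0.993, 0.119, 0.0, -0.0]
contact_force: [-0.9, 0.3, 0.8]
opening: 0.004
finger_force: 0.0
```

```bash
python3 - <<'E'
from h import *
plan((.505,.2272,.11,13.5))
E
```

```text
now 12.2 [0.5498 0.308  0.108 ] yaw 13.62 tilt [0.0003 0.    ] F [-0.9  0.3  0.8] open 0.004 0.0
(0.505, 0.2272, 0.11, 13.5) [-0.2087  0.2267 -0.0068] 0.0003
```

Call:
send_rows(rows="-0.1 0.11 0 0;-0.209 0.227 0 0;-0.209 0.227 0 0;-0.209 0.227 0 0;-0.209 0.227 0 0;-0.209 0.227 0 0;-0.209 0.227 0 0")

```text
clock: 12.78
tool_pos: [0.5057, 0.2291, 0.1077]
eef_rot: [0.993, 0.119, 0.001, -0.001]
contact_force: [0.1, -0.4, -0.0]
opening: 0.008
finger_force: 0.0
```

```bash
python3 - <<'E'
from h import *
plan((.505,.2272,.075,13.5),(.505,.2272,.061,13.5))
E
```

```text
now 12.7833 [0.5057 0.2291 0.1077] yaw 13.72 tilt [0.0009 0.0016] F [ 0.1 -0.4 -0. ] open 0.008 0.0
(0.505, 0.2272, 0.075, 13.5) [-0.0038  0.0057  0.1088] 0.0006
(0.505, 0.2272, 0.061, 13.5) [-0.0038  0.0058  0.1555] 0.0006
```

Call:
send_rows(rows="-0.003 0.004 0.06 0;-0.003 0.004 0.1 0;-0.003 0.004 0.12 0;-0.003 0.004 0.135 0;-0.003 0.004 0.15 0;-0.003 0.004 0.156 0;-0.003 0.004 0.156 0;-0.003 0.004 0.156 0;-0.003 0.004 0.156 0")

```text
clock: 13.53
tool_pos: [0.5042, 0.2268, 0.0624]
eef_rot: [0.993, 0.119, 0.0, -0.001]
contact_force: [-3.7, 0.4, 9.7]
opening: 0.007
finger_force: 5.1
```

Call:
send_rows(rows="0 0 0 0;0 0 0 0")

```text
clock: 13.7
tool_pos: [0.5042, 0.2268, 0.0624]
eef_rot: [0.993, 0.119, 0.0, -0.001]
contact_force: [-2.7, -0.1, 10.5]
opening: 0.007
finger_force: 5.1
```

Call:
send_rows(rows="0 0 -0.08 0;0 0 -0.16 0;0 0 -0.16 0;0 0 -0.16 0;0 0 -0.16 0")

```text
clock: 14.12
tool_pos: [0.5044, 0.2258, 0.109]
eef_rot: [0.993, 0.119, 0.0, 0.0]
contact_force: [0.2, -0.7, -0.9]
opening: 0.006
finger_force: 0.0
```

```bash
python3 - <<'E'
from h import *
plan((.489,.292,.11,13.5))
E
```

```text
now 14.1167 [0.5044 0.2258 0.109 ] yaw 13.63 tilt [0.0003 0.    ] F [ 0.2 -0.7 -0.9] open 0.006 0.0
(0.489, 0.292, 0.11, 13.5) [ 0.002  -0.2265 -0.0034] 0.0004
```

Call:
send_rows(rows="0.002 -0.11 0 0;0.002 -0.226 0 0;0.002 -0.226 0 0;0.002 -0.226 0 0;0.002 -0.226 0 0;0.002 -0.226 0 0;0.002 -0.226 0 0")

```text
clock: 14.7
tool_pos: [0.4894, 0.29, 0.1087]
eef_rot: [0.993, 0.118, -0.0, 0.001]
contact_force: [-1.1, 0.4, 0.1]
opening: 0.004
finger_force: 0.0
```

```bash
python3 - <<'E'
from h import *
plan((.489,.292,.075,13.5),(.489,.292,.061,13.5))
E
```

```text
now 14.7 [0.4894 0.29   0.1087] yaw 13.5 tilt [-0.0004 -0.0017] F [-1.1  0.4  0.1] open 0.004 0.0
(0.489, 0.292, 0.075, 13.5) [ 0.0005 -0.0069  0.1122] -0.0
(0.489, 0.292, 0.061, 13.5) [ 0.0005 -0.007   0.1589] -0.0
```

Call:
send_rows(rows="0 -0.004 0.06 0;0 -0.004 0.1 0;0 -0.004 0.12 0;0 -0.004 0.135 0;0 -0.004 0.15 0;0 -0.004 0.16 0;0 -0.004 0.16 0;0 -0.004 0.16 0;0 -0.004 0.16 0")

```text
clock: 15.45
tool_pos: [0.4883, 0.2919, 0.0624]
eef_rot: [0.993, 0.118, -0.0, 0.001]
contact_force: [-4.4, -3.4, 11.3]
opening: 0.006
finger_force: 6.0
```

Call:
send_rows(rows="0 0 0 0;0 0 0 0;0 0 0 0;0 0 0 0;0 0 0 0;0 0 0 0;0 0 0 0;0 0 0 0;0 0 0 0;0 0 0 0")

```text
clock: 16.28
tool_pos: [0.4883, 0.2919, 0.0624]
eef_rot: [0.993, 0.118, -0.0, 0.001]
contact_force: [-3.0, -2.5, 12.7]
opening: 0.004
finger_force: 5.9
```

Call:
send_rows(rows="0 0 0 0;0 0 0 0;0 0 0 0;0 0 0 0;0 0 0 0;0 0 0 0;0 0 0 0;0 0 0 0;0 0 0 0;0 0 0 0")

```text
clock: 17.12
tool_pos: [0.4883, 0.2919, 0.0624]
eef_rot: [0.993, 0.118, -0.0, 0.001]
contact_force: [-3.9, -3.4, 11.2]
opening: 0.007
finger_force: 5.9
```

The bar was held for about 2 s, so I lift away and verify.

Call:
send_rows(rows="0 0 0 0;0 0 -0.1 0;0 0 -0.2 0;0 0 -0.3 0;0 0 -0.4 0;0 0 -0.4 0;0 0 -0.4 0;0 0 -0.4 0")

```text
clock: 17.78
tool_pos: [0.4884, 0.2928, 0.1807]
eef_rot: [0.993, 0.119, -0.0, 0.0]
contact_force: [-0.8, 0.7, -0.2]
opening: 0.003
finger_force: 0.0
```

```bash
python3 - <<'E'
from h import *
np.set_printoptions(precision=4,suppress=True)
p,d=snap("side"); f,cx,cy,T=cal("side"); v,u=np.mgrid[:480,:640]
C=np.stack([(u-cx)/f*d,(v-cy)/f*d,d],-1)@T[:3,:3].T+T[:3,3]
m=(C[...,2]>.165)&(C[...,2]<.215)&(np.hypot(C[...,0]-.495,C[...,1]+.2885)<.035)
X=C[m]; print(len(X),np.percentile(X[:,2],[50,95,99]),cv2.minAreaRect((X[:,:2]*1000).astype(np.float32)))
for k,q in dict(sq=(.5505,.3075),ro=(.505,.2272),ba=(.489,.292),pl=(.567,.2425)).items():
    m=(np.hypot(C[...,0]-q[0],C[...,1]-q[1])<.005)&(C[...,2]<.09); print(k,m.sum(),np.median(C[m][:,2]))
a=np.load("pics/side0.npz")['p']
for n,x,y in(("tin",165,232),("jar",375,225),("paddle",375,445)): print(n,np.abs(a[y-20:y+20,x-20:x+20].astype(int)-p[y-20:y+20,x-20:x+20]).mean())
plan()
E
```

```text
609 [0.1964 0.1991 0.1999] ((494.6748962402344, -288.78961181640625), (40.7602653503418, 22.813983917236328), 16.358169555664062)
sq 13 0.06815722835270754
ro 13 0.06742829931905936
ba 12 0.06744597416091974
pl 11 0.06784432542697172
tin 5.768541666666667
jar 5.563958333333333
paddle 30.662916666666668
now 17.8333 [0.4881 0.2925 0.1801] yaw 13.63 tilt [-0.0015 -0.0012] F [ 1.4  0.2 -0.7] open 0.007 0.0
```

```bash
python3 - <<'E'
from h import *
p,d=snap("side"); cv2.imwrite("pics/side2.png",p[:,:,::-1])
E
```

```text
(no output)
```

View pics/side2.png

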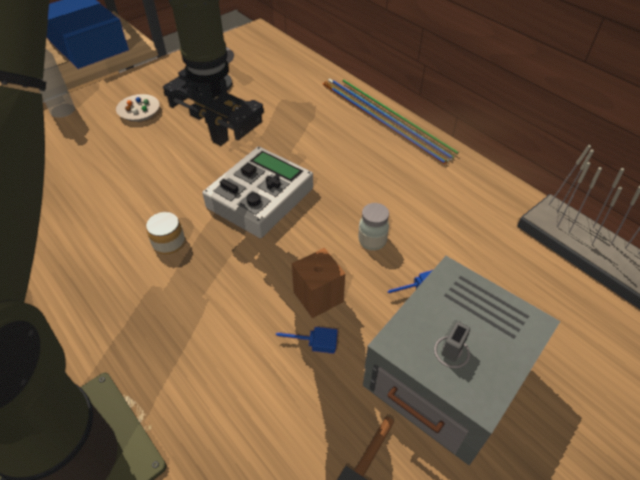

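The paddle handle's end is still at (387,422), so only the shadow there changed. The tin (165,232) and jar (375,225) are unmoved, the thermometer is home at (457,340), and all keys are up.

```bash
python3 -c "
from plant import finish_job
print(finish_job())"
```

```text
the job is handed in; nothing more can be done
None
```

The thermometer is home in the kiln's port and released, and the square, round and bar keys (bar held about 2 s) were pressed in that order. All keys are back up, the jar, tin and paddle look unmoved, and the job is handed in at about 18 s (no verdict was returned).

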